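# Refit the hob's missing tap knob and hold the tap pressed in

## Robot

A 7-joint arm with a two-finger parallel gripper is mounted at the origin on the work surface. World frame = base frame: x ahead of the robot, y to its left, z up, the work surface at z = 0. Lengths are in m, angles in rad, forces in N, time in s.
With the tool pointing down it reaches from about 0.35 to 0.9 m from the base axis. Payload 8.1 kg.
Tool frame: the origin (TCP) lies midway between the tips of the shut fingers; the grasp point (between the pads) lies 19 mm behind it; z points along the fingers, y is the line along which they close (so a half turn about z gives the same grasp; the last joint's range is limited). The gripper opens to 92 mm and grips with 3 to 60 N. Pads are 19 mm wide; open, the fingers measure 130 mm over their backs; the gripper's body (75 mm by 190 mm) begins 47 mm behind the grasp point.
Start: joints at [1.004, 0.434, 0.025, 1.573, -0.012, 1.134, -0.075], TCP at [0.28, -0.559, 0.227] pointing down, gripper open.
Joint ranges: [-2.62, 2.62], [-0.44, 2.09], [-1.27, 1.32], [0.08, 2.57], [-1.32, 4.46], [0.12, 2], [-2.74, 2.74]. Speed limits (rad/s): [2.22, 2.22, 3.01, 3.01, 3.14, 3.14, 3.14].

## Interface

Orientations are given as a rotation vector (axis times angle).
In Python, from bench import * gives the robot as it stands.
- The arm moves only by the tool move_arm, never from a script. Its argument "targets" is a list of rows, each a list of 4 numbers: the shift along the tool's x, y, z in m, then the turn about the tool's z in degrees. A call has 1 to 20 rows; each row is the pose to reach, as a shift and turn from the pose commanded when the call began, along the tool's axes at that moment; what a row does not reach only later rows make up. A row lasts 1/12 s, in which the tool goes at most 41.7 mm and 7.16 degrees, less where a joint would pass 70% of its speed; a pose out of reach is approached as far as the arm can. A call with a gripper value outside its range is refused whole. "claw" is the finger opening in m, from 0 to 0.0918, set as the call begins (left out, the last holds). The fingers move at their own pace and stop on an object; "newtons" is the grip in N (left out, the last holds). Time passes only in rows, so rows that repeat a pose let the fingers close. It gives the time, the measured TCP pose, the force, the opening and the grip force at its end, in the units of the state.
- state(): the state, without advancing time (a new reading comes with each control period).
- get_image(name): name is "scene" or "top" or "wrist"; returns a dict with "pixels" (400x640x3 uint8, blue, green, red), "range_z" (400x640 float32, m along the optical axis (not along the pixel's ray), 0 where there is no reading), "fx", "fy", "cx", "cy" (pixels), "view" (4x4, takes a point from world to camera coordinates). Camera axes: x right, y down, z forward; pixel columns grow to the right and rows downward; lengths in m; the calibration is good to about 2 mm. A picture is of the moment at which its call begins.
- finish_job(): hands the job in; it is judged then, once.
The state is a dict: "t": time; "joints": joint angles; "joint_vel": joint speeds; "effort": joint torques, N m; "tcp_pos": TCP position; "tcp_rot": TCP orientation; "wrist_force": force on the tool from outside, world axes, zero at the start; "torque": the same for the moment, N m; "grip_width": finger opening in m; "gripper_force": force on a finger pad.
Only numpy, scipy, OpenCV 4.12 (cv2) and the standard library are available. Lean on these libraries where they do the work, as an engineer would, in place of code of your own. Each camera call takes 0.05 s, during which the arm holds its last target. There are 200 camera calls.

## Task

A donated gas hob on the food bank's table has lost one tap knob. Pick up the loose knob, turn it so that the flat in its bore (on the pointed side) matches the flat of the bare D-shaft, push it fully home on the shaft, then press the tap in all the way and keep it pressed: finish while still holding the knob pressed in with the gripper, not letting go. Leave the jar lid lying on the hob and the flat tin in front of the hob where they are.

Things in the scene. Friction and masses are not known exactly. Their poses are not given: they have to be found in the camera images.
- knob_mid (a point): Loose black knob, upright on the table beside the hob; 40 mm high, arrow-shaped from above: two upright flats 28 apart (at its y = +-14, from x = -20 to +16, full height), square tail at x = -20, nose tip at x = +28 with a white line to it on top. Point: on the bore axis, 20 mm above the underside = centre of the bore's ceiling. z up, x to the nose. About 50 g.
- knob: The same knob, axes as above; origin on the bore axis at its underside. D bore open below, 20 mm deep, 16.2 across, its flat on the NOSE side 2.1 mm from the axis; mouth flared 1.2 mm all round in the lowest 3 mm. About 1.1 mm clearance all round: it slides on freely if the nose points the way the shaft's flat faces, within about 0.15 rad; turned wrong it jams.
- shaft_tip (a point): Bare upright brass D-shaft of the knobless tap, 14 mm dia, almost half cut away: flat 1 mm from the axis. Point: on the axis at its top end, 117 mm above the table. z up, x the way the flat faces (the nose must point so). It stands 28 mm out of its bezel and does not turn. Fully home, this point meets the knob's bore ceiling, the knob's underside 8 mm over the bezel (2 mm when pressed).
- knob_nose (a point): The tip of the knob's nose: 28 mm from the bore axis along the knob's x, 20 mm above its underside.
- shaft_mark (a point): A bare point in the air that moves with the bare shaft: 28 mm from the shaft's axis on the side its flat faces, level with the shaft's top end. With the knob fully home and matched, the tip of the knob's nose lies here.
- bezel_lug (a point): Low steel lug (14 x 6 x 3 mm) on the hob's top beside the bare tap's round bezel (60 mm dia, 4 thick), on the side the shaft's flat faces; point at its centre, 41 mm from the shaft's axis.
- shaft (a joint): How far the bare shaft is pressed down, m: 0 = out, 0.006 = against its stop. Spring: about 3 N to start it, about 8 N at the stop; it springs back out when let go.
- hob: Steel two-ring gas hob, fixed, 300 (x) x 460 (y) x 85 high; origin at the centre of its underside. Taps on its top at x = -95, y = +-130 mm: one bare, the other with its knob on (52 mm above the top), either way round. Pan supports 30 mm above the top, within 80 mm of x = 55, y = +-115.
- fish_tin_c (a point): Bystander to be left where it is: a flat round tin standing on the table in front of the hob, 80 mm dia x 34 mm high; this point is its centre.
- jar_lid_center (a point): Bystander to be left where it is: a flat round metal jar lid lying on the hob between the taps, 62 mm dia x 12 mm thick; this point is its centre.
Mind the look-alikes: they are no part of the job. What is shaped like the knob but purple or red is not meant.

How it is judged:
By the outcome, as a careful person would: the job done as asked, in the order asked, and still so for the second after the job is handed in, while the arm keeps its last pose, push and grip.
It also fails if it takes over 48 s, if anything falls off the work surface, if the arm or the gripper's body presses on something with over 40 N, if the wrist force passes 120 N, or if a joint passes its speed limit or range.

## Working session

There is one attempt and no reset: what is moved stays moved. The work goes in short steps, Python scripts to look and compute and a tool call to move; the robot and the scene stay as the last step left them, time stands still between calls to the robot, and variables do not carry over. Pictures are saved under pics/ and viewed, at most 10 in all, crops included, and the job is handed in when it is done.

Besides the shell and the picture viewer there is one more tool, called after "Request:" as name(argument=value, ...), one argument or row to a line, values as JSON. move_arm: Moves the arm, as the interface text tells. Its arguments: {"type":"object","properties":{"targets":{"type":"array","items":{"type":"array","items":{"type":"number"}}},"claw":{"type":"number"},"newtons":{"type":"number"}},"required":["targets"]}

```bash
mkdir -p pics
cat > h.py <<'E'
from bench import *
import numpy as np, cv2
def pts(im):
    z=im["range_z"]; v,u=np.mgrid[:z.shape[0],:z.shape[1]]
    c=np.stack([(u-im["cx"])/im["fx"]*z,(v-im["cy"])/im["fy"]*z,z,np.ones_like(z)],-1)
    w=c@np.linalg.inv(im["view"]).T
    w=w[...,:3]; w[z==0]=np.nan
    return w
E
python3 - <<'E'
from h import *
for n in("scene","top"):
    im=get_image(n); np.savez(n+".npz",**im); cv2.imwrite(f"pics/{n}.png",im["pixels"])
    print(n,im["fx"],np.linalg.inv(im["view"]).round(3).tolist())
print(state())
E
```

```text
scene 491.1392990093342 [[-0.133, 0.759, -0.637, 1.165], [0.991, 0.099, -0.09, 0.154], [-0.005, -0.643, -0.766, 0.89], [0.0, 0.0, 0.0, 1.0]]
top 370.67717412003526 [[0.004, -0.994, 0.113, 0.38], [-1.0, -0.006, -0.015, 0.054], [0.015, -0.113, -0.993, 0.979], [0.0, 0.0, 0.0, 1.0]]
{'t': 0.1, 'joints': array([ 1.00436229,  0.43514655,  0.02497252,  1.57398871, -0.01162259,
        1.13400997, -0.07508716]), 'joint_vel': array([-0.00022851, -0.00073654,  0.00139732, -0.00118881, -0.0016651 ,
       -0.00041438,  0.00052452]), 'effort': array([ 3.72321170e-03, -6.69136262e+01,  9.87792425e-01, -3.15143538e+01,
       -6.05920935e-02,  3.73748050e-02,  6.24513723e-05]), 'tcp_pos': array([ 0.2793695 , -0.55857804,  0.22603436]), 'tcp_rot': array([-3.05620273e+00, -7.21667513e-01,  6.70244064e-04]), 'wrist_force': array([0.30329448, 0.399227  , 0.14348574]), 'torque': array([-0.04039689, -0.00443977,  0.00383751]), 'gripper_force': 0.0, 'grip_width': 0.09181952869133524}
```

View pics/top.png

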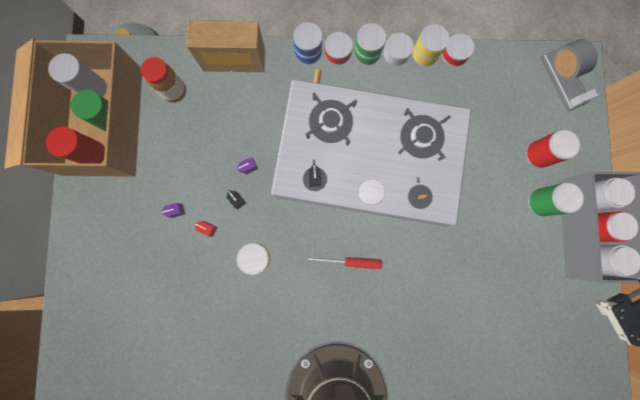

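View pics/scene.png

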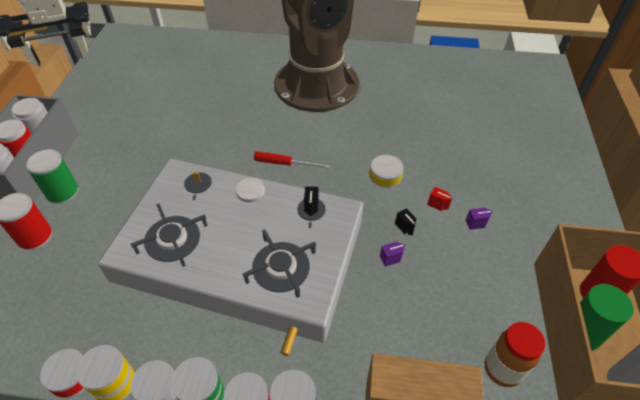

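The top view shows these candidates:
- The loose black knob is at (235,199). I choose this one.
- The black knob already fitted on the hob is at (315,175).
- The purple look-alikes are at (247,165) and (172,210), and the red one is at (205,228).
- The bare shaft is at (421,196), with its lug at about (418,180). The jar lid is at (371,191) and the tin at (252,259).

Next I'll take one close crop and measure.

Run:
```python
from h import *
im=dict(np.load("top.npz")); P=pts(im); px=im["pixels"]
a=cv2.resize(px[170:230,205:265],None,fx=6,fy=6,interpolation=cv2.INTER_CUBIC)
b=cv2.resize(px[165:225,390:450],None,fx=6,fy=6,interpolation=cv2.INTER_CUBIC)
cv2.imwrite("pics/crop.png",np.hstack([a,b]))
# knob: top face
R=P[180:218,218:255]; m=(R[...,2]>.033)&(R[...,2]<.046)
q=R[m]; print("knob top",m.sum(),q.mean(0),q.min(0),q.max(0))
(c,s,ang)=cv2.minAreaRect((q[:,:2]*1000).astype(np.float32)); print(c,s,ang)
W=px[180:218,218:255].min(-1)
mm=m&(W>110); print("white",R[mm].round(4).tolist())
# shaft
R=P[165:215,395:450]; 
m=(R[...,2]>.105)&(R[...,2]<.125); print("shaft",m.sum(),R[m].round(3).tolist())
m=(R[...,2]>.0865)&(R[...,2]<.095); print("bez",m.sum(),np.nanmedian(R[m],0), R[m].min(0),R[m].max(0))
hb=P[85:220,280:470]; m=(hb[...,2]>.08)&(hb[...,2]<.088); q=hb[m]
print("hob",cv2.minAreaRect((q[:,:2]*1000).astype(np.float32)),np.median(q[:,2]))
```

```text
knob top 185 [0.48903237 0.26527026 0.03954066] [0.46623254 0.24348005 0.03365302] [0.50977002 0.28457129 0.04364779]
(491.433837890625, 267.511474609375) (47.58074951171875, 28.115381240844727) 39.119781494140625
white [[0.5098, 0.2827, 0.0381], [0.507, 0.2821, 0.0399], [0.507, 0.2796, 0.0399], [0.5071, 0.2773, 0.0389], [0.5044, 0.2796, 0.0395], [0.5046, 0.2774, 0.0382], [0.5046, 0.2747, 0.0389], [0.5017, 0.2767, 0.041], [0.5019, 0.2745, 0.0395], [0.5019, 0.2719, 0.0396], [0.4992, 0.2741, 0.0406], [0.4992, 0.2716, 0.0406], [0.4964, 0.2838, 0.0419], [0.4969, 0.2744, 0.0389], [0.4968, 0.2718, 0.0393], [0.4972, 0.2698, 0.0369], [0.4943, 0.2846, 0.0386], [0.4941, 0.2714, 0.0406], [0.4942, 0.269, 0.04], [0.4942, 0.2665, 0.0402], [0.4915, 0.284, 0.0405], [0.4916, 0.2688, 0.0406], [0.4916, 0.2663, 0.0404], [0.4912, 0.2631, 0.0436], [0.489, 0.2662, 0.0408], [0.4889, 0.2635, 0.0414], [0.4889, 0.2609, 0.0416], [0.4862, 0.2656, 0.0429], [0.4866, 0.2638, 0.0397], [0.4867, 0.2614, 0.0391], [0.4843, 0.2797, 0.0365], [0.4842, 0.2641, 0.0381], [0.4842, 0.2614, 0.0387], [0.474, 0.2714, 0.0378], [0.4715, 0.269, 0.037]]
shaft 19 [[0.491, -0.189, 0.11], [0.49, -0.189, 0.117], [0.49, -0.192, 0.116], [0.49, -0.195, 0.114], [0.49, -0.197, 0.115], [0.49, -0.199, 0.116], [0.49, -0.202, 0.114], [0.488, -0.19, 0.113], [0.487, -0.191, 0.118], [0.488, -0.194, 0.118], [0.487, -0.196, 0.118], [0.488, -0.199, 0.117], [0.488, -0.201, 0.117], [0.486, -0.19, 0.112], [0.486, -0.192, 0.114], [0.485, -0.194, 0.116], [0.486, -0.198, 0.111], [0.486, -0.199, 0.114], [0.484, -0.196, 0.108]]
bez 742 [ 0.49814658 -0.19577904  0.08795973] [ 0.44717124 -0.27124876  0.08650186] [ 0.56870142 -0.13595434  0.09328952]
hob ((605.0272827148438, -82.82490539550781), (458.7564697265625, 299.5091552734375), 80.8891830444336) 0.08487266394896631
```

View pics/crop.png

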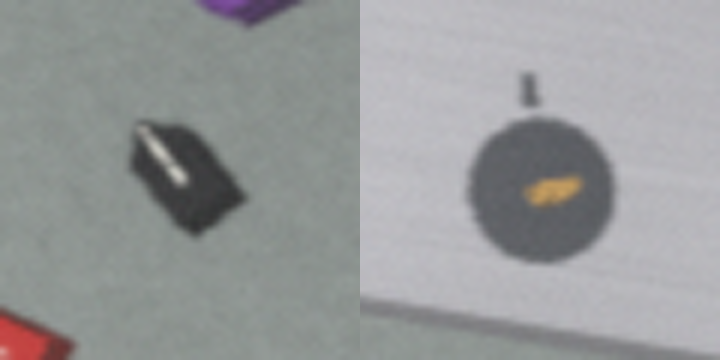

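The crop confirms the black knob, with its nose pointing up-left (world about +39°). The D-shaft is at crop (555,188), and its lug at (528,90) puts the flat roughly towards +x. On the way I'll look at the shaft with the wrist camera.

```bash
cat >> h.py <<'E'
from scipy.spatial.transform import Rotation as Ro
def go(p,yaw):
    "row to reach TCP p with tool x at world yaw (deg), tool down"
    s=state(); R=Ro.from_rotvec(s["tcp_rot"]).as_matrix()
    y0=np.degrees(np.arctan2(R[1,0],R[0,0])); d=R.T@(np.array(p)-s["tcp_pos"])
    print("t",s["t"],"tcp",s["tcp_pos"].round(4),"yaw",y0.round(2),"tilt",R[:,2].round(4),"\n row",d.round(4),-((yaw-y0+180)%360-180).round(2))
E
python3 - <<'E'
from h import *
im=get_image("wrist"); s=state(); R=Ro.from_rotvec(s["tcp_rot"]).as_matrix()
C=np.linalg.inv(im["view"]); print(im["fx"],(R.T@(C[:3,3]-s["tcp_pos"])).round(3),(R.T@C[:3,:3]).round(3).tolist())
go([.49,-.195,.30],10)
E
```

```text
332.86873799195547 [ 0.069  0.001 -0.157] [[-0.0, -0.967, -0.255], [1.0, -0.0, 0.0], [-0.0, -0.255, 0.967]]
t 0.15 tcp [ 0.2794 -0.5587  0.2262] yaw 26.57 tilt [-6.e-04  1.e-03 -1.e+00] 
 row [ 0.351  -0.2312 -0.0736] 16.57
```

Request:
move_arm(
  targets=[
    [0.04,-0.026,-0.02,4],
    [0.08,-0.052,-0.03,8],
    [0.12,-0.078,-0.03,12],
    [0.16,-0.104,-0.03,16.6],
    [0.2,-0.13,-0.03,16.6],
    [0.235,-0.156,-0.03,16.6],
    [0.27,-0.18,-0.03,16.6],
    [0.305,-0.205,-0.03,16.6],
    [0.335,-0.222,-0.03,16.6],
    [0.351,-0.231,-0.03,16.6],
    [0.351,-0.231,-0.03,16.6],
    [0.351,-0.231,-0.03,16.6],
  ],
)

```text
t: 1.15
tcp_pos: [0.492, -0.1913, 0.2565]
tcp_rot: [-3.127, -0.284, -0.001]
wrist_force: [0.3, -1.2, 0.0]
grip_width: 0.0917
gripper_force: 0.0
```

Run:
```python
from h import *
im=get_image("wrist"); np.savez("w1.npz",**im); cv2.imwrite("pics/w1.png",im["pixels"])
P=pts(im); z=P[...,2]
import warnings; warnings.filterwarnings("ignore")
near=np.hypot(P[...,0]-.49,P[...,1]+.195)
m=(z>.114)&(z<.121)&(near<.02); q=P[m]; print("tip",m.sum(),q.mean(0))
r=cv2.minAreaRect((q[:,:2]*1e4).astype(np.float32)); print(r)
# bezel & lug by gray
px=im["pixels"].astype(int)
m=(z<.0915)&(z>.082)&(near<.06)
g=px.max(-1)
d=m&(g<115); n,l,st,ce=cv2.connectedComponentsWithStats(d.astype(np.uint8))
for i in range(1,n):
    if st[i,4]>25: q=P[l==i]; print(st[i].tolist(),q.mean(0).round(4),cv2.minAreaRect((q[:,:2]*1e4).astype(np.float32)), cv2.minEnclosingCircle((q[:,:2]*1e4).astype(np.float32)))
go([.488,.265,.12],39)
```

```text
tip 97 [ 0.48905083 -0.19906385  0.1158949 ]
((4882.38037109375, -1995.6669921875), (77.76319885253906, 130.70887756347656), 6.641624450683594)
[331, 131, 6, 13, 58] [ 0.5327 -0.1946  0.0876] ((5324.35107421875, -1946.3565673828125), (118.94900512695312, 41.65560531616211), 5.861407279968262) ((5324.1826171875, -1944.7176513671875), 62.490943908691406)
[301, 149, 58, 58, 2389] [ 0.4927 -0.1983  0.0884] ((4915.9248046875, -1981.7938232421875), (579.4898071289062, 570.55419921875), 11.52554988861084) ((4915.1513671875, -1986.7838134765625), 292.9798583984375)
t 1.2 tcp [ 0.4907 -0.194   0.2565] yaw 10.17 tilt [-5.e-04  3.e-04 -1.e+00] 
 row [ 0.0785 -0.4522  0.1366] -28.83
```

View pics/w1.png

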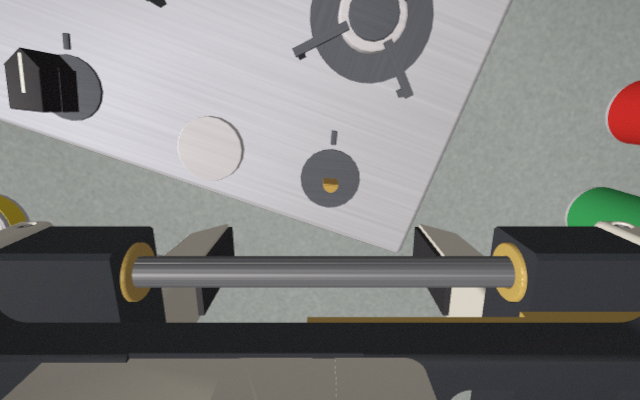

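The wrist view shows the bezel at (330,178), the shaft's half-moon at (331,186) and the lug at (334,137). The lug works out at 41.0 mm from the axis, as it should be, so the flat faces about +5.5 to 6°. Now over to the knob.

Request:
move_arm(
  targets=[
    [0.006,-0.038,0.0,-5],
    [0.013,-0.077,0.0,-10],
    [0.02,-0.116,0.0,-15],
    [0.0265,-0.155,0.0,-20],
    [0.033,-0.194,0.0,-25],
    [0.04,-0.233,0.0,-28.8],
    [0.047,-0.272,0.0,-28.8],
    [0.053,-0.31,0.0,-28.8],
    [0.06,-0.345,0.02,-28.8],
    [0.066,-0.38,0.04,-28.8],
    [0.072,-0.412,0.06,-28.8],
    [0.0765,-0.438,0.08,-28.8],
    [0.0785,-0.452,0.1,-28.8],
    [0.0785,-0.452,0.1,-28.8],
    [0.0785,-0.452,0.1,-28.8],
    [0.0785,-0.452,0.1,-28.8],
    [0.0785,-0.452,0.1,-28.8],
  ],
  claw=0.062,
)

```text
t: 2.62
tcp_pos: [0.4906, 0.2615, 0.1578]
tcp_rot: [2.964, 1.038, 0.002]
wrist_force: [-0.4, -0.8, -0.0]
grip_width: 0.0621
gripper_force: 0.0
```

Run:
```python
from h import *
import warnings; warnings.filterwarnings("ignore")
im=get_image("wrist"); cv2.imwrite("pics/w2.png",im["pixels"]); P=pts(im)
m=(abs(P[...,2]-.04)<.004)&(np.hypot(P[...,0]-.49,P[...,1]-.266)<.036)&(im["pixels"].astype(int).min(-1)<250)
q=P[m]; (c,s,a)=cv2.minAreaRect((q[:,:2]*1e4).astype(np.float32)); print(m.sum(),q.mean(0),c,s,a)
w=m&(im["pixels"].min(-1)>120); k=P[w][:,:2]; print(w.sum(),k.mean(0),cv2.fitLine(k.astype(np.float32),2,0,.01,.01).ravel())
go([.488,.265,.009],39)
```

```text
1547 [0.48994426 0.26337505 0.03940178] (4916.1923828125, 2649.06787109375) (474.53460693359375, 279.2358703613281) 39.11954879760742
193 [0.49635154 0.26551426] [0.53674144 0.8437468  0.49635154 0.26551425]
t 2.6667 tcp [0.4905 0.2617 0.1579] yaw 38.61 tilt [ 1.9e-03 -1.0e-04 -1.0e+00] 
 row [-1.000e-04 -4.300e-03  1.489e-01] -0.39
```

View pics/w2.png

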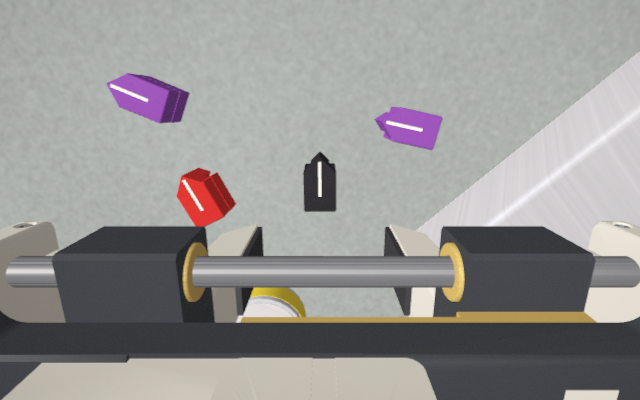

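The wrist view shows the black knob upright, centred at (320,183) with its nose up, between the purple and red look-alikes. Descending to grasp it.

Request:
move_arm(
  targets=[
    [-0.001,-0.0018,0.035,-0.4],
    [-0.001,-0.0018,0.07,-0.4],
    [-0.001,-0.0018,0.1,-0.4],
    [-0.001,-0.0018,0.12,-0.4],
    [-0.001,-0.0018,0.135,-0.4],
    [-0.001,-0.0018,0.144,-0.4],
    [-0.001,-0.0018,0.149,-0.4],
    [-0.001,-0.0018,0.149,-0.4],
    [-0.001,-0.0018,0.149,-0.4],
    [-0.001,-0.0018,0.149,-0.4],
  ],
)

```text
t: 3.5
tcp_pos: [0.4882, 0.2645, 0.0089]
tcp_rot: [-2.96, -1.053, -0.003]
wrist_force: [0.7, 0.1, -0.9]
grip_width: 0.062
gripper_force: 0.0
```

Request:
move_arm(
  targets=[
    [0,0,0,0],
    [0,0,0,0],
    [0,0,0,0],
    [0,0,0,0],
    [0,0,0,0],
    [0,0,0,0],
    [0,0,0,0],
    [0,0,0,0],
  ],
  claw=0.01,
  newtons=40,
)

```text
t: 4.17
tcp_pos: [0.4874, 0.2641, 0.0078]
tcp_rot: [2.96, 1.053, 0.0]
wrist_force: [-0.3, 0.4, 1.7]
grip_width: 0.0276
gripper_force: 40.0
```

Run:
```python
from h import *
go([.4905,-.198,.2565],6)
```

```text
t 4.1667 tcp [0.4874 0.2641 0.0078] yaw 39.17 tilt [ 1.e-04 -0.e+00 -1.e+00] 
 row [-0.2895  0.3603 -0.2487] 33.17
```

Request:
move_arm(
  targets=[
    [0,0,-0.03,0],
    [0,0,-0.07,0],
    [0,0,-0.11,0],
    [0,0,-0.15,0],
    [-0.015,0.016,-0.185,4],
    [-0.04,0.042,-0.21,9],
    [-0.067,0.07,-0.23,14],
    [-0.094,0.098,-0.24,19],
    [-0.121,0.126,-0.243,24],
    [-0.148,0.154,-0.243,29],
    [-0.175,0.182,-0.243,33.2],
    [-0.202,0.21,-0.243,33.2],
    [-0.229,0.238,-0.243,33.2],
    [-0.256,0.266,-0.243,33.2],
    [-0.28,0.292,-0.243,33.2],
    [-0.3,0.313,-0.243,33.2],
    [-0.314,0.328,-0.243,33.2],
    [-0.321,0.3345,-0.243,33.2],
    [-0.321,0.3345,-0.243,33.2],
    [-0.321,0.3345,-0.243,33.2],
  ],
)

```text
t: 5.83
tcp_pos: [0.4498, -0.1969, 0.2505]
tcp_rot: [-3.137, -0.164, 0.0]
wrist_force: [0.8, 0.4, -1.3]
grip_width: 0.0277
gripper_force: 40.0
```

Request:
move_arm(
  targets=[
    [0,0,0,0],
    [0,0,0,0],
    [0,0,0,0],
    [0,0,0,0],
    [0,0,0,0],
  ],
)

```text
t: 6.25
tcp_pos: [0.4499, -0.1974, 0.2508]
tcp_rot: [-3.137, -0.165, -0.0]
wrist_force: [0.5, 0.4, -1.1]
grip_width: 0.0276
gripper_force: 40.0
```

```bash
cat > m.py <<'E'
from h import *
import warnings,sys; warnings.filterwarnings("ignore")
im=get_image("wrist"); cv2.imwrite(f"pics/{sys.argv[1]}.png",im["pixels"]); P=pts(im); z=P[...,2]
s=state(); R=Ro.from_rotvec(s["tcp_rot"]).as_matrix(); print("t",s["t"],"grip",s["grip_width"])
near=np.hypot(P[...,0]-.4915,P[...,1]+.198)
m=(z>.114)&(z<.121)&(near<.012); q=P[m]; print("tip",m.sum(),q.mean(0),cv2.minAreaRect((q[:,:2]*1e4).astype(np.float32)))
d=(z<.0915)&(z>.082)&(near<.06)&(im["pixels"].max(-1)<115)
n,l,st,ce=cv2.connectedComponentsWithStats(d.astype(np.uint8))
for i in range(1,n):
    if st[i,4]>25: q=P[l==i]; print(st[i].tolist(),q.mean(0).round(4),*[cv2.minAreaRect((q[:,:2]*1e4).astype(np.float32))], cv2.minEnclosingCircle((q[:,:2]*1e4).astype(np.float32)))
# held knob top in tool coords (top at TCP z -0.032)
T=(P-s["tcp_pos"])@R
m=(abs(T[...,0])<.04)&(abs(T[...,1])<.013)&(abs(T[...,2]+.032)<.006); q=T[m]
w=m&(im["pixels"].min(-1)>120); k=T[w]
print("knob top",m.sum(),q.mean(0),q.min(0),q.max(0),"white",w.sum(),k.mean(0) if len(k) else "", cv2.fitLine(k[:,:2].astype(np.float32),2,0,.01,.01).ravel() if len(k)>5 else "", k[:,0].max() if len(k) else "")
go([.4915,-.1985,.16],6)
E
python3 m.py w3
```

```text
t 6.3 grip 0.027332272831587894
tip 113 [ 0.48876872 -0.19920271  0.115959  ] ((4882.4638671875, -1994.6646728515625), (70.73998260498047, 130.75477600097656), 5.862816333770752)
[327, 84, 5, 15, 71] [ 0.532  -0.1947  0.0876] ((5317.9501953125, -1947.53466796875), (124.14295196533203, 37.320533752441406), 6.1316962242126465) ((5318.69091796875, -1946.7470703125), 63.385406494140625)
[298, 104, 61, 62, 2777] [ 0.4923 -0.1984  0.0885] ((4916.45654296875, -1982.1505126953125), (574.489990234375, 570.9669189453125), 6.4978556632995605) ((4913.998046875, -1985.672119140625), 292.05084228515625)
knob top 3796 [ 0.00404504  0.00010322 -0.03152195] [-0.0197491  -0.0129987  -0.03399206] [ 0.02855073  0.01297514 -0.02602159] white 257 [ 0.01606184  0.00034141 -0.03236995] [ 1.0000000e+00 -1.8858090e-04  1.6061842e-02  3.4140504e-04] 0.02465960296693876
t 6.3 tcp [ 0.4499 -0.1976  0.2507] yaw 6.01 tilt [ 0. -0. -1.] 
 row [0.0413 0.0053 0.0907] 0.01
```

View pics/w3.png

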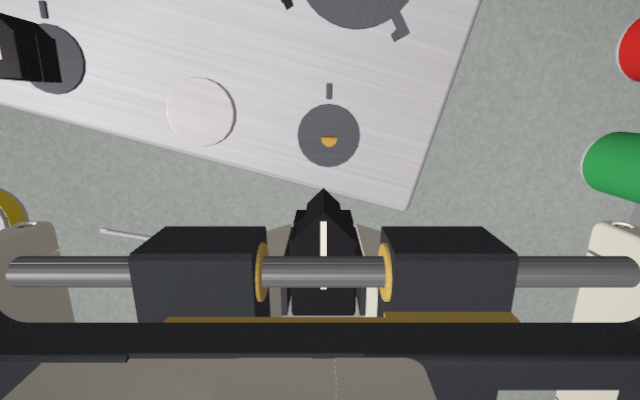

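The wrist view shows the held knob with its nose at (323,190), the shaft at (329,141) and the lug at (329,91). The knob sits straight in the grip with the bore axis at the TCP, and the flat yaw is about 6°, so it matches. Moving in above the shaft.

Request:
move_arm(
  targets=[
    [0.015,0.002,0.0,0],
    [0.03,0.004,0.015,0],
    [0.038,0.0055,0.04,0],
    [0.0408,0.0057,0.07,0],
    [0.0408,0.0057,0.095,0],
    [0.0408,0.0057,0.11,0],
    [0.0408,0.0057,0.115,0],
    [0.0408,0.0057,0.115,0],
    [0.0408,0.0057,0.115,0],
    [0.0408,0.0057,0.115,0],
    [0.0408,0.0057,0.115,0],
    [0.0408,0.0057,0.115,0],
  ],
)

```text
t: 7.3
tcp_pos: [0.4915, -0.1996, 0.1368]
tcp_rot: [3.137, 0.163, 0.003]
wrist_force: [0.5, -0.5, -0.7]
grip_width: 0.0278
gripper_force: 40.0
```

Run:
```python
from h import *
go([.4911,-.199,.118],6); print(state()["wrist_force"])
```

```text
t 7.3 tcp [ 0.4915 -0.1996  0.1368] yaw 5.96 tilt [ 1.8e-03 -6.0e-04 -1.0e+00] 
 row [-0.0004 -0.0006  0.0188] -0.04
[ 0.48105979 -0.49672346 -0.66839346]
```

Request:
move_arm(
  targets=[
    [-0.0003,-0.0004,0.004,0],
    [-0.0003,-0.0004,0.008,0],
    [-0.0003,-0.0004,0.011,0],
    [-0.0003,-0.0004,0.013,0],
    [-0.0003,-0.0004,0.015,0],
    [-0.0003,-0.0004,0.017,0],
    [-0.0003,-0.0004,0.019,0],
    [-0.0003,-0.0004,0.02,0],
    [-0.0003,-0.0004,0.02,0],
    [-0.0003,-0.0004,0.02,0],
  ],
)

```text
t: 8.13
tcp_pos: [0.4906, -0.199, 0.1157]
tcp_rot: [3.137, 0.163, -0.0]
wrist_force: [0.6, -0.0, -1.2]
grip_width: 0.0278
gripper_force: 40.0
```

Request:
move_arm(
  targets=[
    [0,0,0.002,0],
    [0,0,0.004,0],
    [0,0,0.006,0],
    [0,0,0.008,0],
    [0,0,0.009,0],
    [0,0,0.0095,0],
    [0,0,0.0095,0],
    [0,0,0.0095,0],
    [0,0,0.0095,0],
  ],
)

```text
t: 8.88
tcp_pos: [0.4906, -0.199, 0.1063]
tcp_rot: [3.137, 0.164, 0.0]
wrist_force: [0.8, 0.2, -0.6]
grip_width: 0.0279
gripper_force: 40.0
```

Request:
move_arm(
  targets=[
    [0,0,0.001,0],
    [0,0,0.002,0],
    [0,0,0.003,0],
    [0,0,0.004,0],
    [0,0,0.005,0],
    [0,0,0.006,0],
    [0,0,0.006,0],
    [0,0,0.006,0],
    [0,0,0.006,0],
  ],
)

```text
t: 9.63
tcp_pos: [0.4908, -0.1991, 0.1004]
tcp_rot: [3.137, 0.164, 0.001]
wrist_force: [-1.5, 0.7, 5.9]
grip_width: 0.0275
gripper_force: 40.0
```

Request:
move_arm(
  targets=[
    [0,0,0.0005,0],
    [0,0,0.001,0],
    [0,0,0.0015,0],
    [0,0,0.002,0],
    [0,0,0.002,0],
    [0,0,0.002,0],
  ],
)

```text
t: 10.13
tcp_pos: [0.4908, -0.1991, 0.0986]
tcp_rot: [3.137, 0.163, 0.001]
wrist_force: [-1.5, 0.4, 6.1]
grip_width: 0.0276
gripper_force: 40.0
```

Request:
move_arm(
  targets=[
    [0,0,0.0005,0],
    [0,0,0.001,0],
    [0,0,0.0015,0],
    [0,0,0.0015,0],
    [0,0,0.0015,0],
  ],
  newtons=55,
)

```text
t: 10.55
tcp_pos: [0.491, -0.1992, 0.0983]
tcp_rot: [3.137, 0.163, 0.002]
wrist_force: [-6.0, 2.2, 21.6]
grip_width: 0.0279
gripper_force: 55.0
```

Request:
move_arm(
  targets=[
    [0,0,-0.0003,0],
    [0,0,-0.0003,0],
    [0,0,-0.0003,0],
    [0,0,-0.0003,0],
    [0,0,-0.0003,0],
    [0,0,-0.0003,0],
  ],
)

```text
t: 11.05
tcp_pos: [0.4909, -0.1991, 0.0984]
tcp_rot: [3.137, 0.163, 0.002]
wrist_force: [-5.5, 1.5, 18.9]
grip_width: 0.0276
gripper_force: 55.0
```

Run:
```python
from h import *
im=get_image("wrist"); P=pts(im); s=state(); R=Ro.from_rotvec(s["tcp_rot"]).as_matrix(); T=(P-s["tcp_pos"])@R
m=(abs(T[...,0]-.004)<.02)&(abs(T[...,1])<.012)&(abs(T[...,2]+.032)<.006)
print("knob top z",np.median(P[m][:,2]),"tool",T[m].mean(0),T[m].max(0),s["wrist_force"],s["tcp_pos"],s["t"])
sc=get_image("scene"); cv2.imwrite("pics/end.png",np.vstack([cv2.resize(sc["pixels"][130:260,130:330],(640,416)),cv2.resize(im["pixels"][150:320,200:440],(254,180))]) if 0 else cv2.resize(sc["pixels"][120:260,130:340],(780,520)))
```

```text
knob top z 0.1300585397067826 tool [ 0.00534342  0.00012064 -0.0315848 ] [ 0.02399029  0.01199134 -0.02606477] [-4.51116795  1.71385703 18.73861806] [ 0.49090852 -0.19908583  0.09837611] 11.1
```

View pics/end.png

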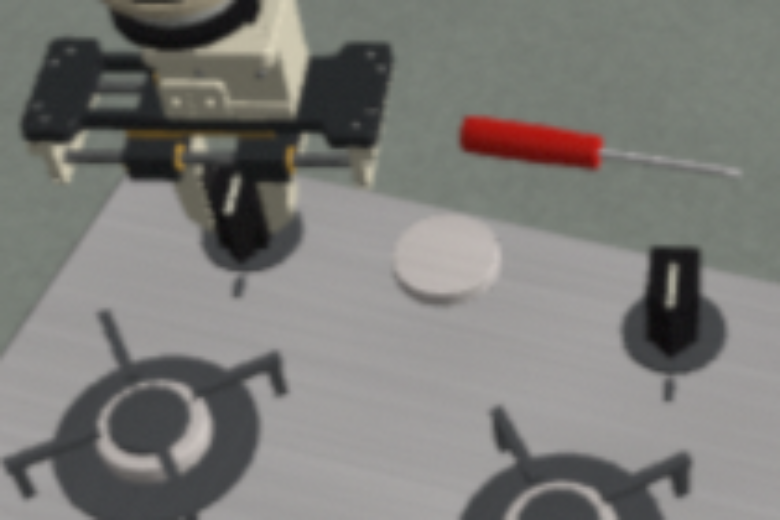

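The picture shows the knob held on the shaft at (240,215), with its nose pointing at the lug at (238,287). The jar lid at (447,257) has not moved. The knob's top is at z = 0.130 m (0.131 expected when pressed), the push is about 19 N against the stop, and the knob has not slipped in the grip. Handing in.

```bash
python3 -c "
from bench import *
print(finish_job())"
```

```text
the job is handed in; nothing more can be done
None
```

The knob is fully home on the D-shaft with its flat matched, and the tap was pressed in against its stop with about 19 N and still held by the gripper when I handed the job in at about 11 s; the lid and tin were not touched.

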